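# Kick-scooter frame: stand down, then held upright

## Task

The grey kick-scooter frame leans against the tool chest. While it still leans there, flip its kickstand down until it snaps over centre and stays down. Then take the frame by its bare head tube, tip it upright off the chest onto its wheel and nose without lifting it from the bench, and finish with the gripper still holding it steady and plumb upright, not leaning over on its stand, so that it cannot tip while the fork is fitted; leave the other things on the bench where they are.

Things in the scene. Friction and masses are not known exactly. Their poses are not given: they have to be found in the camera images.
- frame: Grey kick-scooter frame, 0.75-1 kg, no foot-board or fork; starts leaning about 0.34 rad away from the robot on the chest. Origin at bench level midway along it. y = forward, rear wheel to head tube; z = up the frame, vertical when upright; -x = its left, kickstand side, towards the robot. Tips about its y axis on the bench, rolling on the wheel and on its nose (32 mm round tube end at y +165 mm).
- head_tube (a point): Where to grip: on the axis of the bare head tube at the frame's front end, 30 mm below its open top. Tube 38 mm round, 100 mm long, parallel to the frame's z; this point is at x 0, y 235, z 205 mm in the frame. The neck joins its rear (-y) side 35 mm and more below this point.
- stand_pivot (a point): Kickstand hinge, centre of a steel knuckle 26 mm across on the frame's left side, at x -46, y -195, z 112 mm in the frame. The stand turns about the frame's x axis through this point. Its coil spring lies outside the knuckle, up to 32 mm farther out than this point, from 25 mm ahead of the pivot to 40 mm along the leg; beyond that the leg is bare.
- stand_foot (a point): Centre of the rubber foot (18 mm ball) at the end of the kickstand leg, a straight 11 mm alloy rod from the pivot to here: 94 mm from the hinge axis and 31 mm farther out (frame -x) than the pivot. At joint 0 it points rearward along the wheel (-y) and 8 degrees up.
- axle (a point): Hub centre of the rear wheel, at x 0, y -230, z 100 mm in the frame. Wheel 200 mm across, 30 mm wide, rounded tread, turns freely. Rear plates and axle nuts reach 36 mm either side of the frame's middle plane.
- kickstand (a joint): Stand angle, rad: 0 folded along the wheel (stop), grows as the foot swings down and forward, 1.92 fully down (stop), leg 12 degrees forward of straight down. The over-centre spring pulls to the nearer stop: dead centre 0.85, 0.25 N m at the stops (5 N at mid-leg), none at centre; past it it snaps down. With the frame upright the foot clears the bench by 11 mm; let go, it leans 0.15 rad onto it.
- chest_edge (a point): Middle of the top edge, 170 mm up, that the wheel leans on: heavy, fixed dark steel tool chest 200 x 310 x 170 mm (across the frame, along it, high) with data sheets on top; it stands behind the frame's rear end, on the side away from the robot.
- tape_c (a point): Bystander: roll of masking tape lying flat, 104 mm across, 25 mm high; this is its centre. Leave alone.
- cup_a_c (a point): Bystander: clear mixing cup, 96 mm across, 100 mm high; this is its centre. Leave alone.
- cup_b_c (a point): Bystander: white mixing cup, 80 mm across, 85 mm high; this is its centre. Leave alone.
- stick_c (a point): Bystander: flat alloy stirring stick, 28 x 210 x 5 mm, lying; this is its centre. Leave alone.
- tin_c (a point): Bystander: small paint tin, 72 mm across, 95 mm high; this is its centre. Leave alone.
- band_c (a point): Bystander: thin steel ring 140 mm across, 10 mm high, lying flat; this is its centre. Leave alone.

How it is judged:
By the outcome, as a careful person would: the job done as asked, in the order asked, and still so for the second after the job is handed in, while the arm keeps its last pose, push and grip.
It also fails if it takes over 48 s, if anything falls off the work surface, if the arm or the gripper's body presses on something with over 40 N, if the wrist force passes 120 N, or if a joint passes its speed limit or range.

## Robot

A 6-joint arm with a two-finger parallel gripper is mounted at the origin on the work surface. World frame = base frame: x ahead of the robot, y to its left, z up, the work surface at z = 0. Lengths are in m, angles in rad, forces in N, time in s.
With the tool pointing down it reaches from about 0.35 to 0.95 m from the base axis. Payload 17.4 kg.
Tool frame: the origin (TCP) lies at the very end of the fingers, on their centre line; the grasp point (between the pads) lies behind it (r.grip_point_offset is the z of the grasp point in the tool frame, in m); z points along the fingers, y is the line along which they close (so a half turn about z gives the same grasp; the last joint's range is limited). The gripper opens to 93 mm and grips with 3 to 60 N. Pads are 15 mm wide; open, the fingers measure 128 mm over their backs; the gripper's body (75 mm by 188 mm) begins 65 mm behind the grasp point.
Start: joints at [-1.159, 0.116, 1.442, -0, 1.584, -0.038], TCP at [0.293, -0.608, 0.219] pointing down, gripper open.
Joint ranges: [-2.83, 2.83], [-0.83, 2.19], [0.07, 2.5], [-1.14, 4.28], [0.01, 3], [-2.97, 2.97]. Speed limits (rad/s): [1.89, 1.89, 2.22, 3.14, 3.14, 3.14].

## Interface

Orientations are given as a rotation vector (axis times angle).
In Python, from station import sensors, cams, ticket, r gives the robot as it stands.
- The arm moves only by the tool jog_arm, never from a script. Its argument "moves" is a list of rows, each an object of numbers: "tx", "ty", "tz": the shift along the tool's x, y, z in mm; "rx", "ry", "rz": the turn, a rotation vector about the tool's x, y, z in rad. A call has exactly 8 rows; each row is the pose to reach, as a shift and turn from the pose commanded when the call began, along the tool's axes at that moment; what a row does not reach only later rows make up. A row lasts 1/12 s, in which the tool goes at most 41.7 mm and 7.16 degrees, less where a joint would pass 70% of its speed; a pose out of reach is approached as far as the arm can. A call with a gripper value outside its range is refused whole. "jaw" is the opening in per cent of the stroke, from 0 (shut) to 100 (fully open), set as the call begins (left out, the last holds). The fingers move at their own pace and stop on an object; the grip force is fixed at half the most. Time passes only in rows, so rows that repeat a pose let the fingers close, or fill a call up. It gives the time, the measured TCP pose, the force, the opening and the grip force at its end, in the units of the state.
- sensors.state(): the state, without advancing time (a new reading comes with each control period).
- cams.capture(name): name is "scene" or "top" or "wrist"; returns the picture (384x512x3 uint8, red, green, blue); there is no depth.
- cams.camera_params(name): a dict with "mtx" (3x3 intrinsics, pixels), "distortion" ([k1, k2, p1, p2, k3] as OpenCV has them; the pictures are not rectified), "rvec" (rotation vector, rad) and "tvec" (3), from world to camera coordinates, as OpenCV has them; the wrist camera has in their place "tool_from_camera" (4x4, takes a point from camera to tool coordinates, whose origin is the TCP and whose axes are the flange's). Camera axes: x right, y down, z forward; pixel columns grow to the right and rows downward; lengths in m; the calibration is good to about 2 mm. A picture is of the moment at which its call begins: read the wrist's pose just before it. camera_params takes no time and is no camera call.
- ticket.finish_job(): hands the job in; it is judged then, once.
The state is a dict: "clock": time; "joints": joint angles; "qd": joint speeds; "joint_torque": joint torques, N m; "ee_pos": TCP position; "tool_rot": TCP orientation; "contact_force": force on the tool from outside, world axes, zero at the start; "ft_torque": the same for the moment, N m; "gripper_width": finger opening in m; "grip_force": force on a finger pad.
Only numpy, scipy, OpenCV 4.12 (cv2) and the standard library are available. Lean on these libraries where they do the work, as an engineer would, in place of code of your own. Each camera call takes 0.05 s, during which the arm holds its last target. There are 200 camera calls.

## Working session

There is one attempt and no reset: what is moved stays moved. The work goes in short steps, Python scripts to look and compute and a tool call to move; the robot and the scene stay as the last step left them, time stands still between calls to the robot, and variables do not carry over. Pictures are saved under pics/ and viewed, at most 10 in all, crops included, and the job is handed in when it is done.

Besides the shell and the picture viewer there is one more tool, called after "Emit:" by a JSON object that holds its "fn" and its "kwargs". jog_arm: Moves the arm, as the interface text tells. Its arguments: {"type":"object","properties":{"moves":{"type":"array"},"jaw":{"type":"number"}},"required":["moves"]}

```bash
mkdir -p pics; ls
python3 - <<'E'
from station import sensors,cams,ticket,r
import cv2,numpy as np
a=cams.capture("scene");b=cams.capture("top")
cv2.imwrite("pics/scene0.png",a[:,:,::-1]);cv2.imwrite("pics/top0.png",b[:,:,::-1])
for n in("scene","top","wrist"):print(n,cams.camera_params(n))
print(sensors.state());print(r.grip_point_offset,[x for x in dir(r) if x[0]!='_'])
E
```

```text
pics
scene {'mtx': array([[423.23986161,   0.        , 252.36336699],
       [  0.        , 423.23986161, 192.06799803],
       [  0.        ,   0.        ,   1.        ]]), 'distortion': array([-0.00055483,  0.        ,  0.        ,  0.        ,  0.        ]), 'rvec': array([ 2.17754104,  0.94575173, -0.4076077 ]), 'tvec': array([-0.3707607 , -0.22799933,  1.86666131])}
top {'mtx': array([[476.15483037,   0.        , 252.94395627],
       [  0.        , 476.15483037, 186.21856559],
       [  0.        ,   0.        ,   1.        ]]), 'distortion': array([-0.10621132,  0.        ,  0.        ,  0.        ,  0.        ]), 'rvec': array([ 2.11158535, -2.14550537,  0.22634689]), 'tvec': array([-0.05807373,  0.61908467,  1.35815869])}
wrist {'mtx': array([[293.35019311,   0.        , 253.70742377],
       [  0.        , 293.35019311, 190.34875068],
       [  0.        ,   0.        ,   1.        ]]), 'distortion': array([0.01305215, 0.        , 0.        , 0.        , 0.        ]), 'tool_from_camera': array([[-3.51469313e-04, -9.55933283e-01, -2.93583778e-01,
         8.06634433e-02],
  
[... 285 characters left out ...]
([-1.15881274e+00,  1.16462189e-01,  1.44215512e+00, -7.94235181e-06,
        1.58402355e+00, -3.77978271e-02]), 'qd': array([-0.00024646, -0.00065972, -0.00049105,  0.00025037,  0.00057945,
        0.00200291]), 'joint_torque': array([ 2.16216780e-03, -7.22895384e+01, -6.23866725e+01,  7.83058908e-02,
        2.27329106e-02, -8.29958617e-05]), 'ee_pos': array([ 0.29339067, -0.60771162,  0.21798962]), 'tool_rot': array([-3.06148007e+00, -7.00345110e-01,  3.18410090e-04]), 'contact_force': array([-0.20249701, -0.32810861, -0.35906562]), 'ft_torque': array([-0.00780472,  0.0173018 , -0.00689349]), 'grip_force': 0.0, 'gripper_width': 0.09305369614799273}
-0.0188 ['IKError', 'grip_point_offset']
```

View pics/scene0.png

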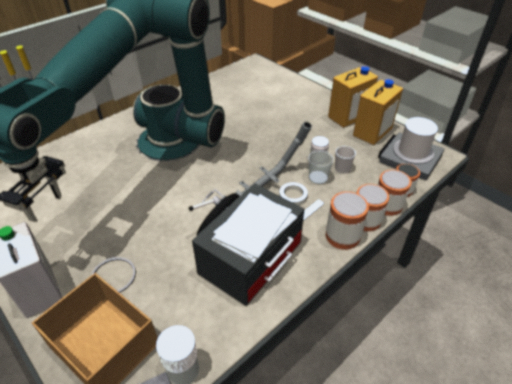

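View pics/top0.png

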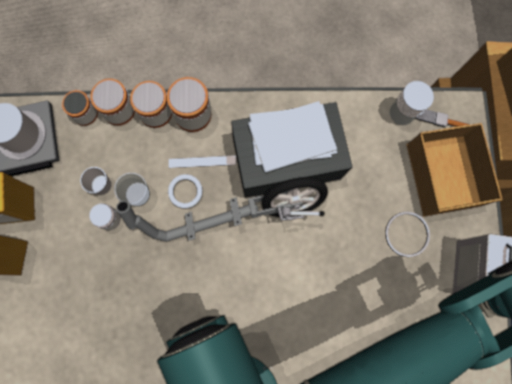

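The scene shows the frame leaning on the dark chest, head tube top near scene (307,126) and top (125,208). The kickstand foot is near scene (192,208) and top (322,213). The cups are beside the head tube, at top (100,217), (130,190) and (95,180). I'll zoom in on both views.

Run:
```python
import cv2,numpy as np
a=cv2.imread("pics/scene0.png");b=cv2.imread("pics/top0.png")
c1=cv2.resize(a[110:240,180:340],None,fx=4.5,fy=4.5,interpolation=cv2.INTER_CUBIC)
cv2.imwrite("pics/c1.png",c1)
c2=cv2.resize(b[160:245,75:335],None,fx=3,fy=3,interpolation=cv2.INTER_CUBIC)
cv2.imwrite("pics/c2.png",c2)
```

```text
(no output)
```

View pics/c1.png

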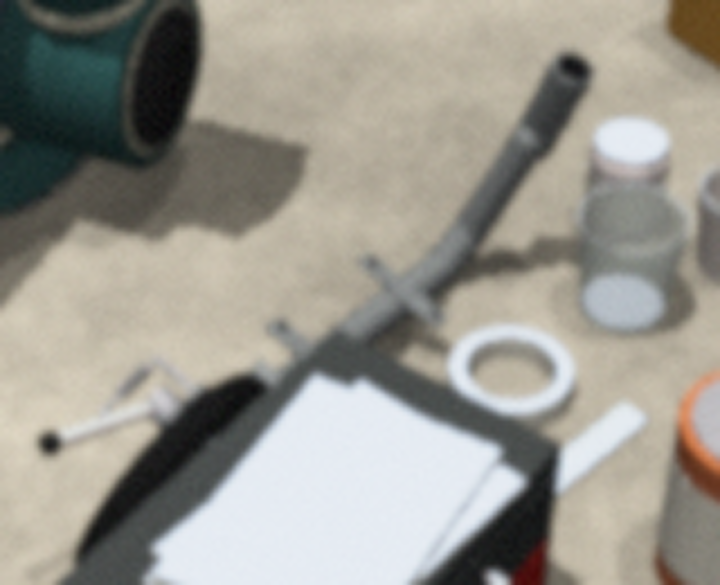

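View pics/c2.png

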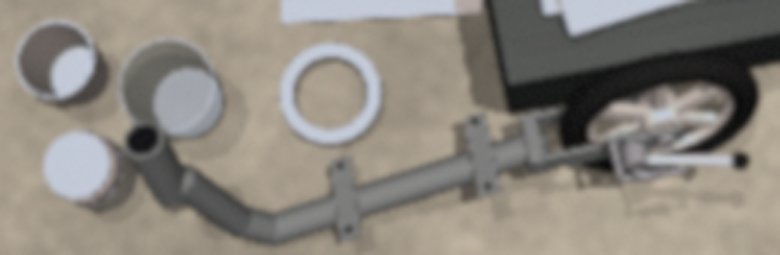

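The scene crop puts the tube top at about (307.3,124.9) and the foot at (191.1,208). The top crop puts the tube top at (123.3,206.3) and the foot at (321.7,213.3). The clear cup sits right beside the head tube on its +x side, with the white jar on its +y side.

```bash
cat > h.py <<'E'
import cv2,numpy as np
from scipy.optimize import least_squares
from scipy.spatial.transform import Rotation as R
from station import sensors,cams
def ray(n,px,st=None):
    p=cams.camera_params(n)
    u=cv2.undistortPoints(np.array([[px]],float),p['mtx'],p['distortion'])[0,0]
    d=np.array([u[0],u[1],1.])
    if n=='wrist':
        T=p['tool_from_camera'];Rt=R.from_rotvec(st['tool_rot']).as_matrix()
        d=Rt@T[:3,:3]@d;o=st['ee_pos']+Rt@T[:3,3]
    else:
        Rc=cv2.Rodrigues(p['rvec'])[0];o=-Rc.T@p['tvec'];d=Rc.T@d
    return o,d/np.linalg.norm(d)
def plane(n,px,z,st=None):
    o,d=ray(n,px,st);return o+d*(z-o[2])/d[2]
def tri(rays):
    A=sum(np.eye(3)-np.outer(d,d) for o,d in rays);b=sum((np.eye(3)-np.outer(d,d))@o for o,d in rays)
    p=np.linalg.solve(A,b);return p,[np.linalg.norm(np.cross(p-o,d)) for o,d in rays]
# frame -> world: tips about its y axis, rolling on nose radius 16 & wheel (tread radius ~15): contact shift ignored to 1st order (roll 16 mm)
def F(x0,y0,yaw,lean):
    Rf=R.from_euler('ZY',[yaw,lean]).as_matrix()
    c=np.array([0,0,.0155])
    return lambda q: np.array([x0,y0,0])+c+Rf@(np.asarray(q)/1000.-c), Rf
foot0=lambda a:np.array([-46-31,-195-94*np.cos(np.radians(8)-a),112+94*np.sin(np.radians(8)-a)])
E
python3 - <<'E'
from h import *
T,e1=tri([ray('scene',(307.3,124.9)),ray('top',(123.3,206.3))])
G,e2=tri([ray('scene',(191.1,208)),ray('top',(321.7,213.3))])
print(T,e1,G,e2)
def res(p):
    f,_=F(*p);return np.r_[f([0,235,235])-T,f(foot0(0))-G]
s=least_squares(res,[T[0],0,0,.34]);print(s.x,s.fun)
f,Rf=F(*s.x)
for n,q in dict(head=[0,235,205],top=[0,235,235],pivot=[-46,-195,112],foot=foot0(0),footdown=foot0(1.92),axle=[0,-230,100]).items():print(n,f(q).round(3))
print(Rf.round(3))
for n,px,z in [('clear',(132.3,190),.1),('clear base',(137.5,194),.0),('jar',(101.7,215),.09),('small',(94,180),.08),('tape',(185,191),.025)]:print(n,plane('top',px,z).round(3))
E
```

```text
[0.53972978 0.27859015 0.2219785 ] [np.float64(0.0029817422731695056), np.float64(0.0029817422731694973)] [ 0.5234811  -0.25354757  0.14632961] [np.float64(0.0027798464284440245), np.float64(0.002779846428444112)]
[0.50669221 0.03502802 0.17704165 0.35181829] [ 3.31705106e-05  1.08632282e-03 -4.23384534e-04 -3.31705173e-05
 -1.08632281e-03 -1.42489997e-03]
head [0.53  0.278 0.193]
top [0.54  0.28  0.222]
pivot [ 0.531 -0.159  0.122]
foot [ 0.523 -0.255  0.145]
footdown [ 0.468 -0.15   0.046]
axle [ 0.576 -0.186  0.095]
[[ 0.924 -0.176  0.339]
 [ 0.165  0.984  0.061]
 [-0.345  0.     0.939]]
clear [0.604 0.283 0.1  ]
clear base [0.61 0.29 0.  ]
jar [0.534 0.373 0.09 ]
small [0.64  0.403 0.08 ]
tape [0.613 0.139 0.025]
```

```bash
cat >> h.py <<'E'
P=[.5067,.0350,.177,.352]
def hw(h,w,z): # heading coords (mm) -> world m
    c,s=np.cos(P[2]),np.sin(P[2]);return np.array([P[0]+(h*c-w*s)/1000,P[1]+(h*s+w*c)/1000,z/1000])
def tool(tx_az_from_heading,lean): # tool z = -frame z(lean); tool x at given az relative to frame x before lean
    a=tx_az_from_heading
    return R.from_euler('ZY',[P[2],lean])*R.from_matrix(np.array([[np.cos(a),np.sin(a),0],[np.sin(a),-np.cos(a),0],[0,0,-1]]))
def rel(p,Rt,p0=None,R0=None):
    st=sensors.state()
    p0=st['ee_pos'] if p0 is None else p0; R0=R.from_rotvec(st['tool_rot']) if R0 is None else R0
    return (R0.inv().apply(p-p0)*1000).round(1),(R0.inv()*Rt).as_rotvec().round(3)
E
python3 - <<'E'
from h import *
A=hw(-33,-275,200);print(A);print(rel(A,tool(0,0)))
pts=[(-33,-275,200),(-33,-275,165),(-36,-272,135),(-43,-268,105),(-50,-262,86),(-54,-250,84)]
for p in pts:print(rel(hw(*p),tool(0,0),A,tool(0,0)))
E
```

```text
[ 0.52263682 -0.24151405  0.2       ]
(array([ 365.7, -230.1,   18.2]), array([-0.001,  0.   ,  0.273]))
(array([0., 0., 0.]), array([0., 0., 0.]))
(array([ 0.,  0., 35.]), array([0., 0., 0.]))
(array([-3., -3., 65.]), array([0., 0., 0.]))
(array([-10.,  -7.,  95.]), array([0., 0., 0.]))
(array([-17., -13., 114.]), array([0., 0., 0.]))
(array([-21., -25., 116.]), array([0., 0., 0.]))
```

Emit:
{"fn": "jog_arm", "kwargs": {"moves": [{"tx":30,"ty":-19,"tz":0,"rz":0.03},{"tx":61,"ty":-38,"tz":0,"rz":0.06},{"tx":94,"ty":-59,"rz":0.09},{"tx":127,"ty":-80,"rz":0.12},{"tx":160,"ty":-101,"rz":0.15},{"tx":193,"ty":-121,"rz":0.18},{"tx":226,"ty":-142,"rz":0.21},{"tx":260,"ty":-163,"rz":0.24}], "jaw": 0}}

```text
validation failed for argument at $.mo...
```

Run:
```python
from h import *
print(rel(hw(-33,-275,200),tool(0,0)))
```

```text
(array([ 365.7, -230.1,   18.2]), array([-0.001,  0.   ,  0.273]))
```

Emit:
{"fn": "jog_arm", "kwargs": {"moves": [{"tx":30,"ty":-19,"tz":0,"rx":0,"ry":0,"rz":0.03},{"tx":61,"ty":-38,"tz":0,"rx":0,"ry":0,"rz":0.06},{"tx":94,"ty":-59,"tz":0,"rx":0,"ry":0,"rz":0.09},{"tx":127,"ty":-80,"tz":0,"rx":0,"ry":0,"rz":0.12},{"tx":160,"ty":-101,"tz":0,"rx":0,"ry":0,"rz":0.15},{"tx":193,"ty":-121,"tz":0,"rx":0,"ry":0,"rz":0.18},{"tx":226,"ty":-142,"tz":0,"rx":0,"ry":0,"rz":0.21},{"tx":260,"ty":-163,"tz":0,"rx":0,"ry":0,"rz":0.24}], "jaw": 0}}

```text
clock: 0.77
ee_pos: [0.4572, -0.3463, 0.2184]
tool_rot: [-3.124, -0.326, 0.0]
contact_force: [1.2, -0.6, -0.5]
gripper_width: 0.0445
grip_force: 0.0
```

Run:
```python
from h import *
print(rel(hw(-33,-275,200),tool(0,0)))
```

```text
(array([ 85.7, -89. ,  18.4]), array([-0.   ,  0.   ,  0.031]))
```

Emit:
{"fn": "jog_arm", "kwargs": {"moves": [{"tx":22,"ty":-23,"tz":2,"rx":0,"ry":0,"rz":0.01},{"tx":44,"ty":-46,"tz":8,"rx":0,"ry":0,"rz":0.02},{"tx":66,"ty":-69,"tz":12,"rx":0,"ry":0,"rz":0.03},{"tx":87,"ty":-90,"tz":18,"rx":0,"ry":0,"rz":0.033},{"tx":87,"ty":-90,"tz":18,"rx":0,"ry":0,"rz":0.033},{"tx":87,"ty":-90,"tz":18,"rx":0,"ry":0,"rz":0.033},{"tx":87,"ty":-90,"tz":18,"rx":0,"ry":0,"rz":0.033},{"tx":87,"ty":-90,"tz":18,"rx":0,"ry":0,"rz":0.033}]}}

```text
clock: 1.43
ee_pos: [0.5227, -0.2427, 0.2008]
tool_rot: [3.129, 0.276, -0.0]
contact_force: [-0.2, 0.3, 0.1]
gripper_width: 0.0008
grip_force: 0.0
```

Run:
```python
from h import *
st=sensors.state()
im=cams.capture('wrist')[:,:,::-1].copy()
p=cams.camera_params('wrist');T=p['tool_from_camera']
f,_=F(*P);Rt=R.from_rotvec(st['tool_rot']).as_matrix()
def proj(X):
    c=T[:3,:3].T@(Rt.T@(X-st['ee_pos'])-T[:3,3]);q=cv2.projectPoints(c[None],np.zeros(3),np.zeros(3),p['mtx'],p['distortion'])[0].ravel();return q
for X,c in [(f(foot0(0)),(0,0,255)),(f([-46,-195,112]),(0,255,0)),(f([0,-230,100]),(255,0,0))]:
    q=proj(X);print(q);cv2.circle(im,(int(q[0]),int(q[1])),4,c,1)
cv2.imwrite('pics/w1.png',im)
print(rel(hw(-33,-275,200),tool(0,0)),st['gripper_width'])
```

```text
[267.2690346 206.8060426]
[157.71140437 170.70745407]
[201.52451821 121.73178001]
(array([ 0.2, -1.2,  0.8]), array([ 0.   , -0.   , -0.001])) 0.0008302982022538117
```

View pics/w1.png

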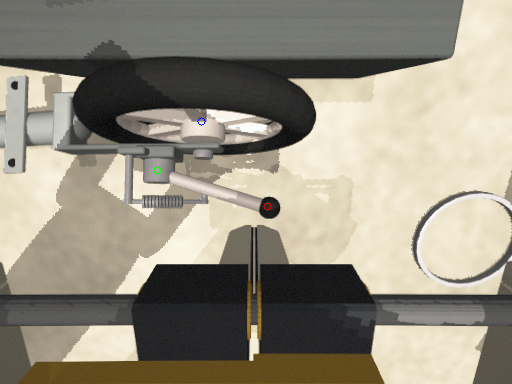

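The wrist view shows the foot at (268,207) and pivot at (157,170), matching the projected model. The spring is clear of where the finger will push, so I'll press the leg down.

Emit:
{"fn": "jog_arm", "kwargs": {"moves": [{"tx":0,"ty":0,"tz":20,"rx":0,"ry":0,"rz":0},{"tx":0,"ty":-1,"tz":35,"rx":0,"ry":0,"rz":0},{"tx":-1,"ty":-2,"tz":45,"rx":0,"ry":0,"rz":0},{"tx":-2,"ty":-3,"tz":55,"rx":0,"ry":0,"rz":0},{"tx":-3,"ty":-4,"tz":65,"rx":0,"ry":0,"rz":0},{"tx":-6,"ty":-5,"tz":75,"rx":0,"ry":0,"rz":0},{"tx":-8,"ty":-7,"tz":85,"rx":0,"ry":0,"rz":0},{"tx":-10,"ty":-8,"tz":95,"rx":0,"ry":0,"rz":0}]}}

```text
clock: 2.15
ee_pos: [0.5115, -0.2355, 0.1048]
tool_rot: [-3.129, -0.277, -0.0]
contact_force: [-0.6, 0.8, 1.9]
gripper_width: 0.0006
grip_force: 0.8
```

Emit:
{"fn": "jog_arm", "kwargs": {"moves": [{"tx":-3,"ty":-2,"tz":8,"rx":0,"ry":0,"rz":0},{"tx":-7,"ty":-6,"tz":15,"rx":0,"ry":0,"rz":0},{"tx":-9,"ty":-10,"tz":20,"rx":0,"ry":0,"rz":0},{"tx":-11,"ty":-15,"tz":21,"rx":0,"ry":0,"rz":0},{"tx":-11,"ty":-19,"tz":21,"rx":0,"ry":0,"rz":0},{"tx":-11,"ty":-20,"tz":21,"rx":0,"ry":0,"rz":0},{"tx":-11,"ty":-10,"tz":10,"rx":0,"ry":0,"rz":0},{"tx":-11,"ty":0,"tz":-20,"rx":0,"ry":0,"rz":0}]}}

```text
clock: 2.82
ee_pos: [0.5, -0.2374, 0.1236]
tool_rot: [-3.127, -0.279, 0.006]
contact_force: [1.4, -0.4, 0.0]
gripper_width: 0.0003
grip_force: 0.0
```

Run:
```python
from h import *
st=sensors.state()
im=cams.capture('wrist')[:,:,::-1].copy()
cv2.imwrite('pics/w2.png',im)
b=cams.capture('top')[:,:,::-1];cv2.imwrite('pics/top2.png',b)
```

```text
(no output)
```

View pics/w2.png

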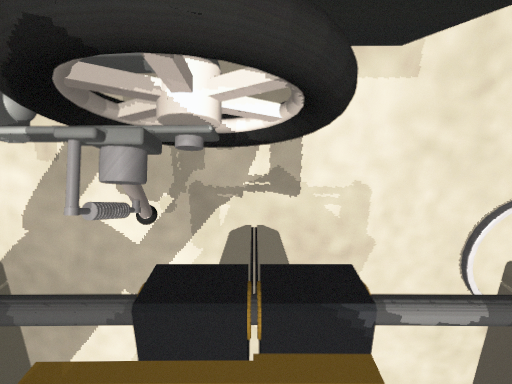

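The stand is down, with the foot now at (147,214) beneath and just ahead of the pivot. Next I'll check the joint value and whether the frame moved, then plan the move to the head tube.

Run:
```python
from h import *
a=cv2.imread('pics/top0.png',0).astype(np.float32);b=cv2.imread('pics/top2.png',0).astype(np.float32)
print(cv2.phaseCorrelate(a[190:245,105:200].copy(),b[190:245,105:200].copy()), np.abs(a-b)[195:220,110:140].mean())
st=sensors.state();p=cams.camera_params('wrist');T=p['tool_from_camera']
f,_=F(*P);Rt=R.from_rotvec(st['tool_rot']).as_matrix()
for a in(1.5,1.7,1.92):
    c=T[:3,:3].T@(Rt.T@(f(foot0(a))-st['ee_pos'])-T[:3,3]);print(a,cv2.projectPoints(c[None],np.zeros(3),np.zeros(3),p['mtx'],p['distortion'])[0].ravel())
Rg=tool(np.pi/2,P[3])
for z in(320,186):print(f([0,235,z]),rel(f([0,235,z]),Rg))
```

```text
((-0.4455888093780658, 0.037442076039912564), 0.8836416100462278) 12.641334
1.5 [191.80017965 214.15159761]
1.7 [172.02715217 214.1689687 ]
1.92 [148.9173865  214.29538705]
[0.56866586 0.28481378 0.30132959] (array([ 157.6, -504.5, -171.6]), array([ 0.283, -0.277, -1.554]))
[0.52318771 0.27667902 0.1755458 ] (array([ 110.8, -505. ,  -46. ]), array([ 0.283, -0.277, -1.554]))
```

Emit:
{"fn": "jog_arm", "kwargs": {"moves": [{"tx":0,"ty":0,"tz":-35,"rx":0,"ry":0,"rz":0},{"tx":0,"ty":0,"tz":-75,"rx":0,"ry":0,"rz":0},{"tx":5,"ty":-10,"tz":-115,"rx":0.02,"ry":-0.02,"rz":-0.1},{"tx":20,"ty":-40,"tz":-140,"rx":0.04,"ry":-0.04,"rz":-0.2},{"tx":32,"ty":-75,"tz":-155,"rx":0.06,"ry":-0.06,"rz":-0.31},{"tx":44,"ty":-112,"tz":-160,"rx":0.08,"ry":-0.08,"rz":-0.42},{"tx":56,"ty":-150,"tz":-165,"rx":0.1,"ry":-0.1,"rz":-0.53},{"tx":68,"ty":-188,"tz":-168,"rx":0.12,"ry":-0.115,"rz":-0.64}], "jaw": 100}}

```text
clock: 3.58
ee_pos: [0.5353, -0.0395, 0.2955]
tool_rot: [-2.776, -1.212, 0.186]
contact_force: [0.9, -0.9, 0.0]
gripper_width: 0.0495
grip_force: 0.0
```

Run:
```python
from h import *
f,_=F(*P);print(rel(f([0,235,320]),tool(np.pi/2,P[3])))
```

```text
(array([ 260.5, -196.1,    5.1]), array([ 0.158, -0.165, -0.908]))
```

Emit:
{"fn": "jog_arm", "kwargs": {"moves": [{"tx":31,"ty":-23,"tz":0,"rx":0.02,"ry":-0.02,"rz":-0.11},{"tx":63,"ty":-47,"tz":0,"rx":0.04,"ry":-0.04,"rz":-0.22},{"tx":95,"ty":-71,"tz":0,"rx":0.06,"ry":-0.06,"rz":-0.34},{"tx":127,"ty":-95,"tz":0,"rx":0.08,"ry":-0.08,"rz":-0.46},{"tx":159,"ty":-119,"tz":0,"rx":0.1,"ry":-0.1,"rz":-0.58},{"tx":191,"ty":-143,"tz":2,"rx":0.12,"ry":-0.12,"rz":-0.69},{"tx":223,"ty":-167,"tz":4,"rx":0.14,"ry":-0.145,"rz":-0.8},{"tx":250,"ty":-188,"tz":5,"rx":0.156,"ry":-0.163,"rz":-0.9}]}}

```text
clock: 4.25
ee_pos: [0.5689, 0.2726, 0.2992]
tool_rot: [-1.862, -2.21, 0.392]
contact_force: [0.9, -0.7, -0.3]
gripper_width: 0.0924
grip_force: 0.0
```

Emit:
{"fn": "jog_arm", "kwargs": {"moves": [{"tx":0,"ty":0,"tz":0,"rx":0,"ry":0,"rz":0},{"tx":0,"ty":0,"tz":0,"rx":0,"ry":0,"rz":0},{"tx":0,"ty":0,"tz":0,"rx":0,"ry":0,"rz":0},{"tx":0,"ty":0,"tz":0,"rx":0,"ry":0,"rz":0},{"tx":0,"ty":0,"tz":0,"rx":0,"ry":0,"rz":0},{"tx":0,"ty":0,"tz":0,"rx":0,"ry":0,"rz":0},{"tx":0,"ty":0,"tz":0,"rx":0,"ry":0,"rz":0},{"tx":0,"ty":0,"tz":0,"rx":0,"ry":0,"rz":0}]}}

```text
clock: 4.92
ee_pos: [0.5686, 0.2698, 0.2992]
tool_rot: [-1.87, -2.204, 0.391]
contact_force: [-0.6, -0.2, -0.2]
gripper_width: 0.093
grip_force: 0.0
```

Run:
```python
from h import *
f,_=F(*P);print(rel(f([0,235,320]),tool(np.pi/2,P[3])))
st=sensors.state();im=cams.capture('wrist')[:,:,::-1].copy()
p=cams.camera_params('wrist');T=p['tool_from_camera'];Rt=R.from_rotvec(st['tool_rot']).as_matrix()
for X in [[0,235,235],[0,235,135]]:
    c=T[:3,:3].T@(Rt.T@(f(X)-st['ee_pos'])-T[:3,3]);q=cv2.projectPoints(c[None],np.zeros(3),np.zeros(3),p['mtx'],p['distortion'])[0].ravel();print(q);cv2.circle(im,(int(q[0]),int(q[1])),4,(0,0,255),1)
cv2.imwrite('pics/w3.png',im);print(st['joints'])
```

```text
(array([14.8,  1.6, -2.9]), array([ 0.002, -0.004, -0.013]))
[256.91471461 179.82240391]
[255.86423873 158.49112343]
[0.36928569 0.22729301 1.21666362 0.07750162 2.0398779  0.22886145]
```

View pics/w3.png

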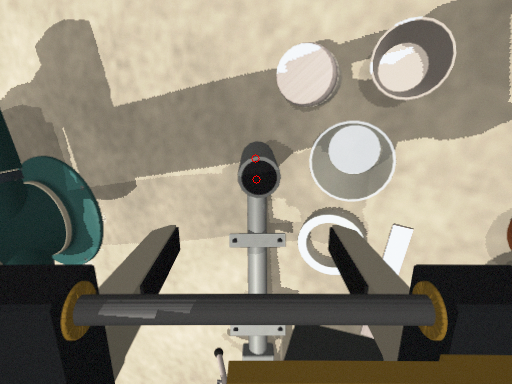

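The wrist view shows the tube hole at (259,176), 2–4 px from prediction and centred between the open fingers. The cups are clear of the descent path, so I'll go down along the tube and then close.

Emit:
{"fn": "jog_arm", "kwargs": {"moves": [{"tx":18,"ty":3,"tz":10,"rx":0.002,"ry":-0.004,"rz":-0.013},{"tx":18,"ty":3,"tz":35,"rx":0.002,"ry":-0.004,"rz":-0.013},{"tx":18,"ty":3,"tz":60,"rx":0.002,"ry":-0.004,"rz":-0.013},{"tx":18,"ty":3,"tz":85,"rx":0.002,"ry":-0.004,"rz":-0.013},{"tx":18,"ty":3,"tz":105,"rx":0.002,"ry":-0.004,"rz":-0.013},{"tx":18,"ty":3,"tz":120,"rx":0.002,"ry":-0.004,"rz":-0.013},{"tx":18,"ty":3,"tz":131,"rx":0.002,"ry":-0.004,"rz":-0.013},{"tx":18,"ty":3,"tz":131,"rx":0.002,"ry":-0.004,"rz":-0.013}]}}

```text
clock: 5.63
ee_pos: [0.5231, 0.2807, 0.173]
tool_rot: [-1.853, -2.216, 0.398]
contact_force: [0.5, 0.0, 0.3]
gripper_width: 0.0928
grip_force: 0.0
```

Run:
```python
from h import *
f,_=F(*P);print(rel(f([0,235,186]),tool(np.pi/2,P[3])));st=sensors.state();print(st['contact_force'],st['ft_torque'])
```

```text
(array([-4. , -1.4, -2.2]), array([-0.003,  0.001,  0.001]))
[4.96582002e-01 4.65039403e-04 3.15077441e-01] [-0.03367973 -0.27451284 -0.03652926]
```

Emit:
{"fn": "jog_arm", "kwargs": {"moves": [{"tx":0,"ty":0,"tz":0,"rx":0,"ry":0,"rz":0},{"tx":0,"ty":0,"tz":0,"rx":0,"ry":0,"rz":0},{"tx":0,"ty":0,"tz":0,"rx":0,"ry":0,"rz":0},{"tx":0,"ty":0,"tz":0,"rx":0,"ry":0,"rz":0},{"tx":0,"ty":0,"tz":0,"rx":0,"ry":0,"rz":0},{"tx":0,"ty":0,"tz":0,"rx":0,"ry":0,"rz":0},{"tx":0,"ty":0,"tz":0,"rx":0,"ry":0,"rz":0},{"tx":0,"ty":0,"tz":0,"rx":0,"ry":0,"rz":0}], "jaw": 0}}

```text
clock: 6.3
ee_pos: [0.5241, 0.281, 0.1749]
tool_rot: [-1.854, -2.217, 0.395]
contact_force: [-0.7, 0.0, 0.6]
gripper_width: 0.0444
grip_force: 0.0
```

Run:
```python
from h import *
f,_=F(*P);print(rel(f([0,235,186]),tool(np.pi/2,P[3])));st=sensors.state();print(st['contact_force'],st['ft_torque'],st['gripper_width'])
```

```text
(array([-4.1, -1.8, -0.1]), array([-0.   ,  0.001,  0.001]))
[-0.72029437  0.04571923  0.55335166] [-0.00602081 -0.24432434 -0.02793202] 0.044421903413416376
```

Emit:
{"fn": "jog_arm", "kwargs": {"moves": [{"tx":0,"ty":0,"tz":0,"rx":0,"ry":0,"rz":0},{"tx":0,"ty":0,"tz":0,"rx":0,"ry":0,"rz":0},{"tx":0,"ty":0,"tz":0,"rx":0,"ry":0,"rz":0},{"tx":0,"ty":0,"tz":0,"rx":0,"ry":0,"rz":0},{"tx":0,"ty":0,"tz":0,"rx":0,"ry":0,"rz":0},{"tx":0,"ty":0,"tz":0,"rx":0,"ry":0,"rz":0},{"tx":0,"ty":0,"tz":0,"rx":0,"ry":0,"rz":0},{"tx":0,"ty":0,"tz":0,"rx":0,"ry":0,"rz":0}]}}

```text
clock: 6.97
ee_pos: [0.524, 0.281, 0.1747]
tool_rot: [-1.854, -2.217, 0.395]
contact_force: [1.6, 1.0, -0.9]
gripper_width: 0.0379
grip_force: 30.0
```

Run:
```python
from h import *
st=sensors.state();print(st['contact_force'],st['ft_torque'],st['gripper_width'])
p0=st['ee_pos'];R0=R.from_rotvec(st['tool_rot'])
# tip about frame y through roll axis (r=15.5 mm) with rolling
ax=np.array([-np.sin(P[2]),np.cos(P[2]),0]);hd=np.array([np.cos(P[2]),np.sin(P[2]),0])
# actual lean of tool in plane:
tz=-R0.as_matrix()[:,2];lean=np.arctan2(tz@hd,tz[2]);print('lean',lean,'pitch',np.arcsin(tz@ax))
c0=hw(0,0,15.5)
for k in [1,2,4,6,8,10,12,14,16]:
    d=-lean*k/16
    Q=R.from_rotvec(ax*d);c1=c0+hd*.0155*d
    v=p0-c0
    print(k,rel(c1+Q.apply(v),Q*R0,p0,R0),(c1+Q.apply(v)).round(4))
```

```text
[ 1.60968127  1.02996676 -0.94275023] [ 0.14761855 -0.7614651   0.05035745] 0.03790870360140847
lean 0.3525423022542661 pitch 0.0007489812733503991
1 (array([ 0. , -4.1,  0.1]), array([-0.022, -0.   ,  0.   ])) [0.5202 0.2803 0.176 ]
2 (array([ 0. , -8.1,  0.3]), array([-0.044, -0.   ,  0.   ])) [0.5164 0.2797 0.1772]
4 (array([  0. , -16.3,   1. ]), array([-0.088, -0.   ,  0.   ])) [0.5086 0.2783 0.1794]
6 (array([  0. , -24.4,   2. ]), array([-0.132, -0.   ,  0.   ])) [0.5008 0.2769 0.1813]
8 (array([  0. , -32.5,   3.3]), array([-0.176, -0.   ,  0.   ])) [0.4929 0.2755 0.1829]
10 (array([  0. , -40.5,   4.9]), array([-0.22, -0.  ,  0.  ])) [0.485  0.274  0.1841]
12 (array([  0. , -48.4,   6.9]), array([-0.264, -0.   ,  0.   ])) [0.477  0.2726 0.185 ]
14 (array([  0.1, -56.3,   9.2]), array([-0.308, -0.   ,  0.   ])) [0.4689 0.2712 0.1856]
16 (array([  0.1, -64. ,  11.8]), array([-0.353, -0.   ,  0.   ])) [0.4609 0.2697 0.1858]
```

Gripped at 37.9 mm. I'll tip gradually, in four stages.

Emit:
{"fn": "jog_arm", "kwargs": {"moves": [{"tx":0,"ty":-2,"tz":0.1,"rx":-0.011,"ry":0,"rz":0},{"tx":0,"ty":-4.1,"tz":0.2,"rx":-0.022,"ry":0,"rz":0},{"tx":0,"ty":-6.1,"tz":0.3,"rx":-0.033,"ry":0,"rz":0},{"tx":0,"ty":-8.1,"tz":0.4,"rx":-0.044,"ry":0,"rz":0},{"tx":0,"ty":-10.2,"tz":0.6,"rx":-0.055,"ry":0,"rz":0},{"tx":0,"ty":-12.2,"tz":0.8,"rx":-0.066,"ry":0,"rz":0},{"tx":0,"ty":-14.2,"tz":1.0,"rx":-0.077,"ry":0,"rz":0},{"tx":0,"ty":-16.3,"tz":1.2,"rx":-0.088,"ry":0,"rz":0}]}}

```text
clock: 7.63
ee_pos: [0.5083, 0.2782, 0.1793]
tool_rot: [-1.897, -2.269, 0.301]
contact_force: [0.5, -0.7, -3.3]
gripper_width: 0.0379
grip_force: 30.0
```

```bash
cat > chk.py <<'E'
from h import *
st=sensors.state();print(st['contact_force'].round(1),st['ft_torque'].round(2),st['gripper_width'],st['grip_force'])
R0=R.from_rotvec(st['tool_rot']);hd=np.array([np.cos(P[2]),np.sin(P[2]),0]);ax=np.array([-hd[1],hd[0],0])
tz=-R0.as_matrix()[:,2];lean=np.arctan2(tz@hd,tz[2]);d=lean-.3525
v=np.array([.524,.281,.1747])-hw(0,0,15.5)
print('lean',lean,'pitch',np.arcsin(tz@ax),'pos err mm',((st['ee_pos']-hw(0,0,15.5)-hd*.0155*d-R.from_rotvec(ax*d).apply(v))*1000).round(1))
E
python3 chk.py
```

```text
[ 0.5 -0.7 -3.3] [-0.03 -0.49  0.16] 0.03794190010737358 29.98923897743225
lean 0.26332593064184334 pitch 0.0006981574990190052 pos err mm [-0.1 -0.  -0.1]
```

Emit:
{"fn": "jog_arm", "kwargs": {"moves": [{"tx":0,"ty":-2,"tz":0.6,"rx":-0.011,"ry":0,"rz":0},{"tx":0,"ty":-4.1,"tz":1.0,"rx":-0.022,"ry":0,"rz":0},{"tx":0,"ty":-6.1,"tz":1.4,"rx":-0.033,"ry":0,"rz":0},{"tx":0,"ty":-8.1,"tz":1.8,"rx":-0.044,"ry":0,"rz":0},{"tx":0,"ty":-10.2,"tz":2.1,"rx":-0.055,"ry":0,"rz":0},{"tx":0,"ty":-12.2,"tz":2.4,"rx":-0.066,"ry":0,"rz":0},{"tx":0,"ty":-14.2,"tz":2.6,"rx":-0.077,"ry":0,"rz":0},{"tx":0,"ty":-16.3,"tz":2.8,"rx":-0.088,"ry":0,"rz":0}]}}

```text
clock: 8.3
ee_pos: [0.4925, 0.2755, 0.1822]
tool_rot: [-1.939, -2.32, 0.202]
contact_force: [0.7, 0.4, 8.3]
gripper_width: 0.0378
grip_force: 30.0
```

```bash
python3 chk.py
```

```text
[0.7 0.4 8.3] [-0.19  0.02  0.09] 0.03778557096528555 29.996730387210846
lean 0.17371122814063703 pitch 8.064289862264467e-05 pos err mm [ 0.   0.1 -0.7]
```

Emit:
{"fn": "jog_arm", "kwargs": {"moves": [{"tx":0,"ty":-2,"tz":0.0,"rx":-0.011,"ry":0,"rz":0},{"tx":0,"ty":-4.1,"tz":0.1,"rx":-0.022,"ry":0,"rz":0},{"tx":0,"ty":-6.1,"tz":0.2,"rx":-0.033,"ry":0,"rz":0},{"tx":0,"ty":-8.1,"tz":0.3,"rx":-0.044,"ry":0,"rz":0},{"tx":0,"ty":-10.2,"tz":0.4,"rx":-0.055,"ry":0,"rz":0},{"tx":0,"ty":-12.2,"tz":0.6,"rx":-0.066,"ry":0,"rz":0},{"tx":0,"ty":-14.2,"tz":0.7,"rx":-0.077,"ry":0,"rz":0},{"tx":0,"ty":-16.2,"tz":0.8,"rx":-0.088,"ry":0,"rz":0}]}}

```text
clock: 8.97
ee_pos: [0.4766, 0.2726, 0.1841]
tool_rot: [-1.979, -2.367, 0.102]
contact_force: [-0.1, 0.6, 6.9]
gripper_width: 0.0378
grip_force: 30.0
```

```bash
python3 chk.py
```

```text
[-0.1  0.6  6.9] [-0.21  0.07  0.06] 0.037844449162959565 29.99569058418274
lean 0.08587942503839488 pitch -8.701777500135978e-05 pos err mm [ 0.   0.1 -0.9]
```

Emit:
{"fn": "jog_arm", "kwargs": {"moves": [{"tx":0,"ty":-2,"tz":0.0,"rx":-0.011,"ry":0,"rz":0},{"tx":0,"ty":-4,"tz":0.1,"rx":-0.022,"ry":0,"rz":0},{"tx":0,"ty":-6,"tz":0.2,"rx":-0.033,"ry":0,"rz":0},{"tx":0,"ty":-8,"tz":0.3,"rx":-0.044,"ry":0,"rz":0},{"tx":0,"ty":-10,"tz":0.4,"rx":-0.055,"ry":0,"rz":0},{"tx":0,"ty":-12,"tz":0.6,"rx":-0.066,"ry":0,"rz":0},{"tx":0,"ty":-14,"tz":0.7,"rx":-0.077,"ry":0,"rz":0},{"tx":0,"ty":-15.8,"tz":0.8,"rx":-0.086,"ry":0,"rz":0}]}}

```text
clock: 9.63
ee_pos: [0.4609, 0.2698, 0.1847]
tool_rot: [-2.015, -2.41, -0.0]
contact_force: [-0.1, 0.8, 8.1]
gripper_width: 0.0377
grip_force: 30.0
```

Emit:
{"fn": "jog_arm", "kwargs": {"moves": [{"tx":0,"ty":0,"tz":0,"rx":0,"ry":0,"rz":0},{"tx":0,"ty":0,"tz":0,"rx":0,"ry":0,"rz":0},{"tx":0,"ty":0,"tz":0,"rx":0,"ry":0,"rz":0},{"tx":0,"ty":0,"tz":0,"rx":0,"ry":0,"rz":0},{"tx":0,"ty":0,"tz":0,"rx":0,"ry":0,"rz":0},{"tx":0,"ty":0,"tz":0,"rx":0,"ry":0,"rz":0},{"tx":0,"ty":0,"tz":0,"rx":0,"ry":0,"rz":0},{"tx":0,"ty":0,"tz":0,"rx":0,"ry":0,"rz":0}]}}

```text
clock: 10.3
ee_pos: [0.4611, 0.27, 0.1847]
tool_rot: [-2.014, -2.41, -0.0]
contact_force: [-1.1, 2.3, 7.2]
gripper_width: 0.0377
grip_force: 30.0
```

```bash
python3 chk.py
python3 - <<'E'
from h import *
a=cams.capture('scene')[:,:,::-1];b=cams.capture('top')[:,:,::-1]
cv2.imwrite('pics/f.png',np.hstack([cv2.resize(a[100:260,170:350],(400,356),interpolation=cv2.INTER_CUBIC),cv2.resize(b[150:310,75:345],(400,356),interpolation=cv2.INTER_CUBIC)]))
E
```

```text
[-1.1  2.3  7.2] [-0.06  0.1   0.07] 0.03765153213720706 29.996237754821777
lean 0.00034334699227349575 pitch -0.0005613563871776384 pos err mm [ 0.2  0.3 -1. ]
```

View pics/f.png

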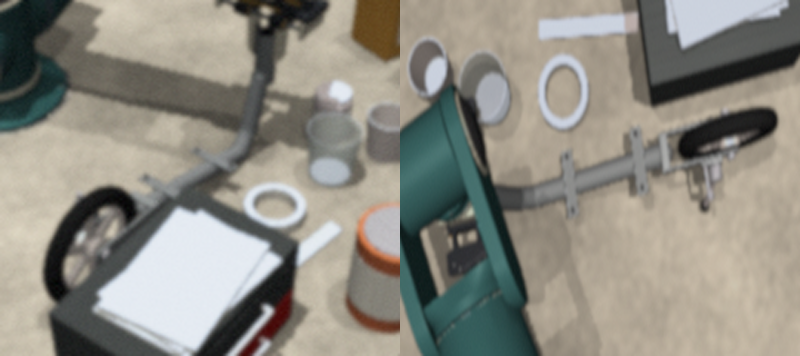

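The views show the frame standing clear of the chest, the stand down with its foot at about top (281,243), and the bystanders in place. One numeric plumb check before handing in.

Run:
```python
from h import *
p=cams.camera_params('top')
for L in(-.1,-.05,0,.05,.1):
    c=np.array([P[0]-.0155*(.352-L)*np.cos(P[2]),P[1]-.0155*(.352-L)*np.sin(P[2])])
    f,_=F(*c,P[2],L)
    print(L,[cv2.projectPoints(f(q)[None],p['rvec'],p['tvec'],p['mtx'],p['distortion'])[0].ravel().round(1) for q in (foot0(1.92),[0,-230,200])])
# measured: dark wheel pixels
b=cams.capture('top').astype(int);m=(b.max(2)<60).astype(np.uint8);m[:, :255]=0;m[:195]=0;m[:,335:]=0;m[260:]=0
ys,xs=np.nonzero(m)
for x in range(262,328,8):print(x,ys[xs==x].tolist())
f,_=F(P[0]-.0054,P[1]-.001,P[2],0)
for t in np.radians([-60,-30,0,30,60]):
  print('pred tread', cv2.projectPoints(f([0,-230-100*np.sin(t),100+100*np.cos(t)])[None],p['rvec'],p['tvec'],p['mtx'],p['distortion'])[0].ravel().round(1))
```

```text
-0.1 [array([281.6, 241.9]), array([302.5, 210.9])]
-0.05 [array([281.6, 241.6]), array([301.7, 207.2])]
0 [array([281.7, 241.2]), array([301. , 203.6])]
0.05 [array([281.7, 240.7]), array([300.2, 200. ])]
0.1 [array([281.7, 240.2]), array([299.3, 196.4])]
262 []
270 [209, 210, 211, 212, 213, 214, 215, 216, 217, 218, 219, 220, 221]
278 [206, 207, 208, 209, 210, 211, 212, 213, 214, 215, 218, 219]
286 [204, 205, 206, 207, 208, 209, 210, 211, 212, 213, 218]
294 [202, 203, 204, 205, 206, 207, 208, 209, 210]
302 [201, 202, 203, 204, 205, 206, 207, 208, 209]
310 [200, 201, 202, 203, 204, 205, 206, 207, 208, 212, 213]
318 [199, 200, 201, 202, 203, 204, 205, 206, 207, 208, 209, 210, 211]
326 [200, 201, 202, 203, 204, 205, 206, 207, 208]
pred tread [268.3 212.3]
pred tread [282.3 207.9]
pred tread [301.  203.6]
pred tread [318.4 200.9]
pred tread [329.1 200.5]
```

The wheel band and the foot are both offset by the same 1.5 px or so. That points to a small shift in position rather than a lean, so the frame is plumb.

```bash
python3 -c "
from station import ticket
print(ticket.finish_job())"
```

```text
the job is handed in; nothing more can be done
None
```

The job is handed in: the kickstand snapped fully down while the frame still leaned on the chest, and the frame now stands upright with the gripper holding it by the head tube, plumb to within about 0.02 rad by the cameras (tool within 0.001 rad of vertical), bystanders untouched, at about 10 s of the 48 s allowed; the one doubt is that early in the tip the wrist briefly read 3 N of lift, so I pressed down at about 7–8 N from there on.

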